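Turn the sample series round

ROBOT

A 6-joint arm with a two-finger parallel gripper is mounted at the origin on the work surface. World frame = base frame: x ahead of the robot, y to its left, z up, the work surface at z = 0. Lengths are in mm, angles in rad, forces in N, time in s.
With the tool pointing down it reaches from about 350 to 775 mm from the base axis. Payload 7.3 kg.
Tool frame: the origin (TCP) lies midway between the tips of the shut fingers; the grasp point (between the pads) lies 19 mm behind it; z points along the fingers, y is the line along which they close (so a half turn about z gives the same grasp; the last joint's range is limited). The gripper opens to 92 mm and grips with 3 to 60 N. Pads are 19 mm wide; open, the fingers measure 130 mm over their backs; the gripper's body (75 mm by 190 mm) begins 47 mm behind the grasp point.
Start: joints at [-1.439, 0.342, 1.524, -0, 1.275, -0.146], TCP at [143.998, -504.885, 226.741] pointing down, gripper open.
Joint ranges: [-2.53, 2.53], [-0.77, 2.02], [0.04, 2.7], [-1, 4.14], [0.28, 2.66], [-3.11, 3.11]. Speed limits (rad/s): [2.57, 2.57, 3.14, 3.14, 3.14, 3.14].

INTERFACE

Orientations are given as [roll, pitch, yaw] about the fixed x, y, z axes, in that order (R = Rz(yaw) Ry(pitch) Rx(roll)).
In Python, from plant import * gives the robot as it stands.
- The arm moves only by the tool step_arm, never from a script. Its argument "deltas" is one flat list of numbers, 5 for each row, row after row: the shift along the world's x, y, z in mm, then the turn about the world's z in degrees, then the finger opening in mm, from 0 to 91.8. In form: [tx, ty, tz, turn, gripper, tx, ty, tz, turn, gripper, ...]. A call has exactly 10 rows; each row shifts and turns the commanded pose from where the row before left it; what a row does not reach is not made up. A row lasts 1/8 s, in which the tool goes at most 62.5 mm and 10.7 degrees, less where a joint would pass 70% of its speed; a pose out of reach is approached as far as the arm can. A call is refused whole if a number of a shift passes 62.5 or a number of a turn 10.7, either way. A call with a gripper value outside its range is refused whole. The fingers move at their own pace and stop on an object; the grip force is fixed at half the most. Time passes only in rows, so rows that do not move let the fingers close, or fill a call up. It gives the time, the measured TCP pose, the force, the opening and the grip force at its end, in the units of the state.
- get_obs(): the state, without advancing time (a new reading comes with each control period).
- capture(name): name is "scene" or "top" or "wrist"; returns the picture (480x640x3 uint8, red, green, blue); there is no depth.
- camera_params(name): a dict with "mtx" (3x3 intrinsics, pixels), "rvec" (rotation vector, rad) and "tvec" (3), from world to camera coordinates, as OpenCV has them. Camera axes: x right, y down, z forward; pixel columns grow to the right and rows downward; lengths in mm; the calibration is good to about 2 mm. The wrist camera is an equidistant fisheye: a pixel r from the principal point sees the ray r / f radians off the axis. A picture is of the moment at which its call begins: read the wrist's pose just before it. camera_params takes no time and is no camera call; for the wrist camera it gives the pose at the moment of the call.
- close_job(): hands the job in; it is judged then, once.
The state is a dict: "time": time; "joint_positions": joint angles; "dq": joint speeds; "tau": joint torques, N m; "tool_pos": TCP position; "tcp_rot": TCP orientation; "contact_force": force on the tool from outside, world axes, zero at the start; "moment": the same for the moment, N m; "grip_width": finger opening in mm; "finger_force": force on a finger pad.
Only numpy, scipy, OpenCV 4.12 (cv2) and the standard library are available. Lean on these libraries where they do the work, as an engineer would, in place of code of your own. Each camera call takes 0.05 s, during which the arm holds its last target. There are 200 camera calls.

TASK

Move the four sample bottles from the full rack into the empty rack in reverse order, counted from each rack's tongue: the bottle nearest the full rack's tongue goes into the well farthest from the empty rack's tongue, and so on, so that the one farthest from the tongue ends nearest to it. Stand each bottle upright on the floor of its well, one to a well, without tipping or dropping any on the way.

Things in the scene. Friction and masses are not known exactly. Their poses are not given: they have to be found in the camera images.
- bottle_tall: Amber glass sample bottle, black screw cap, about 110 g. Origin: centre of its underside, z up along its axis. The slim tall one: round, 26 diameter, 86 high with its cap (cap 25 diameter, 16 high). Sizes in mm.
- bottle_jar: Amber glass sample bottle, black screw cap, about 110 g. Origin: centre of its underside, z up along its axis. The short thick one: a round jar, 40 diameter, 60 high, with a cap as wide as the body (16 high). Sizes in mm.
- bottle_cone: Amber glass sample bottle, black screw cap, about 110 g. Origin: centre of its underside, z up along its axis. The one with a tapering shoulder: round, 40 diameter up to 52, then a cone up to 70, then a small cap of 18 diameter; 84 high in all. Sizes in mm.
- bottle_square: Amber glass sample bottle, black screw cap, about 110 g. Origin: centre of its underside, z up along its axis. The square one: body 36 x 36 (x, y axes square to its sides) and 58 high, then a round cap of 24 diameter; 72 high in all. At the start its sides lie within 6 degrees of the rack's. Sizes in mm.
- well_tall: The well of the full rack in which bottle_tall stands at the start; it stays there, fixed, as part of that rack. White open square cup 60 x 60 outside, 56 x 56 inside, floor 2 thick, walls 14 high over all. Origin: centre of its underside, on the rack's base strip; axes as the rack's. Sizes in mm.
- well_jar: The well of the full rack in which bottle_jar stands at the start; it stays there, fixed, as part of that rack. White open square cup 60 x 60 outside, 56 x 56 inside, floor 2 thick, walls 14 high over all. Origin: centre of its underside, on the rack's base strip; axes as the rack's. Sizes in mm.
- well_cone: The well of the full rack in which bottle_cone stands at the start; it stays there, fixed, as part of that rack. White open square cup 60 x 60 outside, 56 x 56 inside, floor 2 thick, walls 14 high over all. Origin: centre of its underside, on the rack's base strip; axes as the rack's. Sizes in mm.
- well_square: The well of the full rack in which bottle_square stands at the start; it stays there, fixed, as part of that rack. White open square cup 60 x 60 outside, 56 x 56 inside, floor 2 thick, walls 14 high over all. Origin: centre of its underside, on the rack's base strip; axes as the rack's. Sizes in mm.
- full_rack: Fixed, turned any way: dark steel strip 244 x 66 x 6 mm along x; at its +x end only, a flat round-ended tongue 30 wide with a white spot sticks out 41. Four white open wells in a row, 56 x 56 inside, centres at x = 90, 30, -30, -90, y = 0; well floors 8 and wall tops 20 above the bench. Origin: on the bench under the middle of the row. Holds the four bottles at the start.
- empty_rack: Fixed, turned any way: dark steel strip 244 x 66 x 6 mm along x; at its +x end only, a flat round-ended tongue 30 wide with a white spot sticks out 41. Four white open wells in a row, 56 x 56 inside, centres at x = 90, 30, -30, -90, y = 0; well floors 8 and wall tops 20 above the bench. Origin: on the bench under the middle of the row. Empty at the start.
Not all that is in view belongs to the job. Leave any purple look-alike of the bottle_jar alone.

How it is judged:
By the outcome, as a careful person would: the job done as asked, in the order asked, and still so for the second after the job is handed in, with the robot touching nothing.
It also fails if it takes over 109 s, if anything falls off the work surface, if the arm or the gripper's body presses on something with over 40 N, if the wrist force passes 120 N, or if a joint passes its speed limit or range.

## Working session

There is one attempt and no reset: what is moved stays moved. The work goes in short steps, Python scripts to look and compute and a tool call to move; the robot and the scene stay as the last step left them, time stands still between calls to the robot, and variables do not carry over. Pictures are saved under pics/ and viewed, at most 14 in all, crops included, and the job is handed in when it is done.

Besides the shell and the picture viewer there is one more tool, called after ">>>" as name(argument=value, ...), one argument or row to a line, values as JSON. step_arm: Moves the arm, as the interface text tells. Its arguments: {"type":"object","properties":{"deltas":{"type":"array","items":{"type":"number"}}},"required":["deltas"]}

```bash
mkdir -p pics; python3 - <<'E'
from plant import *
import cv2
for n in("top","scene"):
    cv2.imwrite(f"pics/{n}0.png",capture(n)[:,:,::-1]); p=camera_params(n); print(n,p)
o=get_obs();print(o)
E
```

```text
top {'mtx': array([[490.20458179,   0.        , 312.31688496],
       [  0.        , 490.20458179, 248.78461707],
       [  0.        ,   0.        ,   1.        ]]), 'rvec': array([ 2.20263565, -2.18076798,  0.08599377]), 'tvec': array([-13.90010734, 542.11481659, 944.90985755])}
scene {'mtx': array([[474.68599242,   0.        , 318.01241454],
       [  0.        , 474.68599242, 244.33786389],
       [  0.        ,   0.        ,   1.        ]]), 'rvec': array([ 2.28316028,  0.93283449, -0.35836926]), 'tvec': array([-372.32373714, -264.28858397, 1127.39733283])}
{'time': 0.1, 'joint_positions': array([-1.43903905e+00,  3.42664236e-01,  1.52490260e+00, -1.88457954e-05,
        1.27539486e+00, -1.46012514e-01]), 'dq': array([ 1.89203087e-04, -1.09395460e-03, -3.07538851e-03,  2.72515164e-04,
       -7.87873689e-05,  7.23998466e-05]), 'tau': array([ 1.91283238e-03, -4.32003129e+01, -2.44695336e+01,  7.19360914e-02,
        5.25762385e-02, -4.95240772e-05]), 'tool_pos': array([ 143.92363176, -504.519225  ,  226.11524434]), 'tcp_rot': array([-3.14023556e+00, -1.81356770e-04,  2.77775172e-01]), 'contact_force': array([0.51733691, 0.71248176, 0.20547678]), 'moment': array([-0.00859262,  0.02933491, -0.02505071]), 'finger_force': 0.0, 'grip_width': 91.91786814763597}
```

View pics/top0.png

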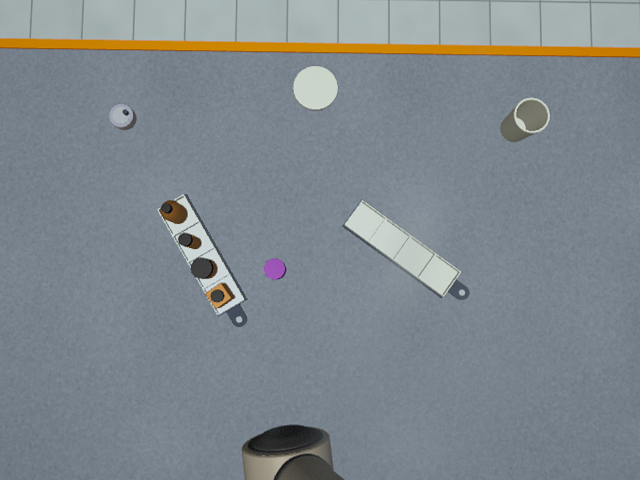

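View pics/scene0.png

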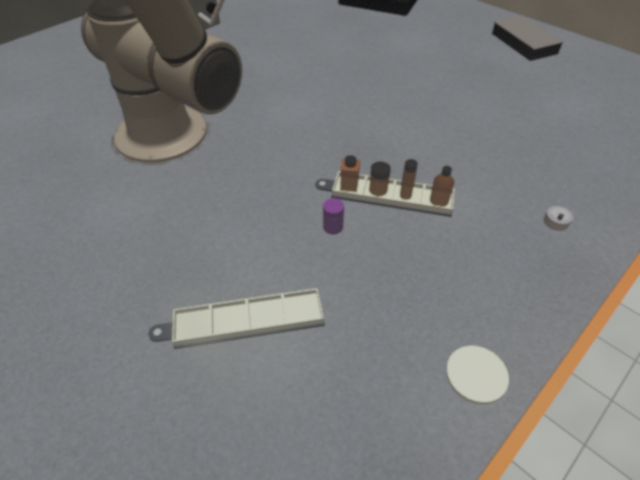

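```bash
cat > h.py <<'E'
from plant import *
import cv2, numpy as np
def cast(n,uv,z):
    p=camera_params(n);R=cv2.Rodrigues(p["rvec"])[0];c=-R.T@p["tvec"]
    q=cv2.undistortPoints(np.float64(uv).reshape(-1,1,2),p["mtx"],None)[:,0]
    d=np.c_[q,np.ones(len(q))]@R
    return c+d*((z-c[2])/d[:,2])[:,None]
def cen(m,win):
    x0,y0,x1,y1=win;k=np.zeros_like(m);k[y0:y1,x0:x1]=m[y0:y1,x0:x1]
    n,l,s,c=cv2.connectedComponentsWithStats(k);i=1+np.argmax(s[1:,4]);return c[i],s[i,4],(l==i).astype(np.uint8)
E
python3 - <<'E'
from h import *
im=cv2.imread("pics/top0.png");hsv=cv2.cvtColor(im,cv2.COLOR_BGR2HSV);h,s,v=cv2.split(hsv)
white=((v>165)&(s<40)).astype(np.uint8)
for nm,w,tw in(("full",(150,185,250,318),(228,308,250,330)),("empty",(335,195,466,302),(452,284,472,300))):
    k=np.zeros_like(white);x0,y0,x1,y1=w;k[y0:y1,x0:x1]=white[y0:y1,x0:x1]
    # rack parts: all big comps
    n,l,st,c=cv2.connectedComponentsWithStats(k);keep=np.isin(l,[i for i in range(1,n) if st[i,4]>40])
    pts=np.argwhere(keep)[:,::-1]
    P=cast("top",pts,20)[:,:2].astype(np.float32)
    r=cv2.minAreaRect(P); sp,a,_=cen(((v>140)&(s<50)).astype(np.uint8),tw); S=cast("top",[sp],6)[0]
    print(nm,r,"spot px",sp,a,S.round(1)); d=S[:2]-np.array(r[0]);print(" yaw via spot",np.degrees(np.arctan2(d[1],d[0])),np.hypot(*d))
blk=((v<60)).astype(np.uint8)
for nm,w,z in(("cone",(158,198,174,216),92),("tall",(176,230,194,250),94),("jar",(188,252,220,284),68),("square",(208,286,228,306),80)):
    c,a,m=cen(blk,w);(cc,rr)=cv2.minEnclosingCircle(np.argwhere(m)[:,::-1].astype(np.float32)); print(nm,c,a,cc,rr,cast("top",[cc],z)[0].round(1))
pu=((h>130)&(h<165)&(s>80)).astype(np.uint8);c,a,_=cen(pu,(250,250,300,290));print("purple",c,a,cast("top",[c],60)[0])
print(cast("top",[[0,240],[639,240],[320,0],[320,479]],0).round())
c=[im[150:340,140:300],im[190:310,330:490]]
cv2.imwrite("pics/c.png",cv2.resize(c[0],None,fx=3,fy=3,interpolation=cv2.INTER_CUBIC))
E
```

```text
full ((529.9341430664062, 211.69744873046875), (240.95265197753906, 60.87519454956055), 30.962757110595703) spot px [240.96688742 321.32450331] 151 [398.5 130.4   6. ]
 yaw via spot -148.26307675722668 154.49423764927258
empty ((546.2240600585938, -185.9895477294922), (240.36444091796875, 61.061439514160156), 54.34642791748047) spot px [469.25423729 290.81355932] 59 [ 462.6 -321.1    6. ]
 yaw via spot -121.73764806277816 158.89944533280456
cone [166.73239437 207.69014085] 71 (166.73684692382812, 207.65789794921875) 5.431675910949707 [609.5 257.9  92. ]
tall [186. 239.] 67 (185.40383911132812, 239.1923065185547) 6.9924116134643555 [552.1 221.9  94. ]
jar [209.77083333 268.16666667] 48 (205.5833282470703, 268.0) 9.138312339782715 [501.1 189.6  68. ]
square [221.2 291.8] 5 (221.0, 292.0) 1.414313554763794 [457.3 158.   80. ]
purple [274.28296703 268.46703297] 364 [501.69236502  62.84092591  60.        ]
[[ 555.  614.    0.]
 [ 568. -668.    0.]
 [1061.  -20.    0.]
 [  96.  -28.    0.]]
```

View pics/c.png

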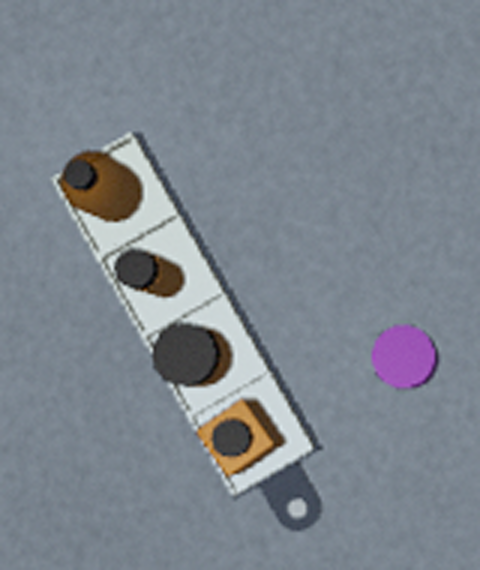

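```bash
python3 - <<'E'
from h import *
im=cv2.imread("pics/top0.png");hsv=cv2.cvtColor(im,cv2.COLOR_BGR2HSV);h,s,v=cv2.split(hsv)
b,g,r=[x.astype(int) for x in cv2.split(im)]
blk=((v<75)&(abs(r-b)<22)).astype(np.uint8)
C={"full":np.array([529.9,211.7]),"empty":np.array([546.2,-186.0])};yaw={"full":30.96-180,"empty":54.35-180}
def loc(n,p):
    a=np.radians(yaw[n]);d=np.array(p[:2])-C[n];return np.round([np.cos(a)*d[0]+np.sin(a)*d[1],-np.sin(a)*d[0]+np.cos(a)*d[1]],1)
for nm,w,z in(("cone",(158,198,178,216),92),("tall",(174,230,196,250),94),("jar",(188,252,220,284),68),("square",(205,284,232,306),80)):
    c,a,m=cen(blk,w);(cc,rr)=cv2.minEnclosingCircle(np.argwhere(m)[:,::-1].astype(np.float32)); P=cast("top",[c],z)[0];print(nm,c,a,cc,rr*2*(980-z)/490,P.round(1),loc("full",P))
for n,w in(("full",(233,313,245,326)),("empty",(456,287,467,299))):
    c,a,_=cen(((v>140)&(s<40)).astype(np.uint8),w);P=cast("top",[c],6)[0];print(n,c,a,P.round(1),loc(n,P))
# square body orientation (top face z=66 orange bright)
m=((h>8)&(h<22)&(s>120)&(v>150)).astype(np.uint8);c,a,mm=cen(m,(200,280,240,312))
R=cv2.minAreaRect(cast("top",np.argwhere(mm)[:,::-1],66)[:,:2].astype(np.float32));print("sq",R,loc("full",R[0]))
a=np.radians(yaw["empty"])
for x in(90,30,-30,-90):print("well",x,(C["empty"]+x*np.array([np.cos(a),np.sin(a)])).round(1),np.hypot(*(C["empty"]+x*np.array([np.cos(a),np.sin(a)]))))
E
```

```text
cone [166.21794872 207.8974359 ] 78 (166.0833282470703, 208.22222900390625) 18.94993935409857 [609.  258.8  92. ] [-92.1   0.3]
tall [185.10071942 239.35251799] 139 (185.0, 239.5) 25.37914208003453 [551.8 222.5  94. ] [-24.3   2. ]
jar [201.54061625 267.68067227] 357 (201.5263214111328, 267.3157958984375) 40.437935653997926 [501.6 197.1  68. ] [31.8 -2.1]
square [216.82608696 295.76521739] 115 (216.96987915039062, 295.5843505859375) 22.6896367754255 [450.3 165.5  80. ] [92.  -1.3]
full [238.71875 319.     ] 32 [403.  134.9   6. ] [148.3   0.6]
empty [461.6        292.16666667] 30 [ 459.8 -305.8    6. ] [147.7  -0.3]
sq ((450.4478454589844, 166.4258270263672), (34.10700988769531, 34.16429138183594), 36.04236602783203) [91.4 -2. ]
well 90 [ 493.7 -259.1] 557.6148255610657
well 30 [ 528.7 -210.4] 569.0328560184371
well -30 [ 563.7 -161.6] 586.3978928777804
well -90 [ 598.7 -112.9] 609.201597432658
```

>>> step_arm(
  deltas=[38, 38, -4, 2.5, 91.8, 38, 38, -4, 2.5, 91.8, 38, 38, -4, 2.5, 91.8, 38, 38, -4, 2.5, 91.8, 38, 38, -4, 2.5, 91.8, 38, 38, -4, 2.5, 91.8, 38, 38, -4, 2.5, 91.8, 38, 38, -4, 2.5, 91.8, 0, 50, 0, 0, 91.8, 0, 50, 0, 0, 91.8],
)

```text
time: 1.35
tool_pos: [447.9, -99.2, 194.1]
tcp_rot: [-3.141, 0.001, 0.627]
contact_force: [-0.4, -0.3, 0.7]
grip_width: 91.8
finger_force: 0.0
```

>>> step_arm(
  deltas=[2.5, 50, 0, 0, 91.8, 0, 50, 0, 0, 91.8, 0, 50, 0, 0, 91.8, 0, 50, 0, 0, 91.8, 0, 40, 0, 0, 91.8, 0, 26.5, 0, 0, 91.8, 0, 0, -20, 0, 91.8, 0, 0, -20, 0, 91.8, 0, 0, 0, 0, 91.8, 0, 0, 0, 0, 91.8],
)

```text
time: 2.6
tool_pos: [450.8, 165.6, 155.3]
tcp_rot: [3.141, -0.0, 0.627]
contact_force: [-0.2, 0.3, 0.4]
grip_width: 91.4
finger_force: 0.0
```

```bash
python3 - <<'E'
from h import *
print(get_obs()["tool_pos"],get_obs()["tcp_rot"]);cv2.imwrite("pics/w1.png",capture("wrist")[:,:,::-1])
E
```

```text
[450.8221093  165.61644197 155.25942266] [ 3.14127726e+00 -4.67932307e-04  6.26751001e-01]
```

View pics/w1.png

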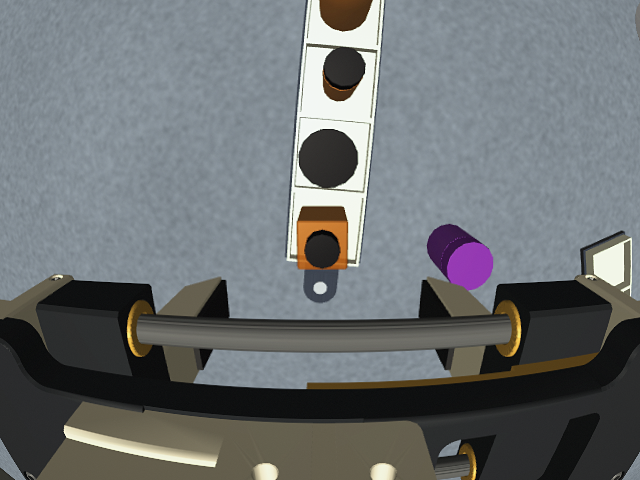

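The wrist view shows the square bottle's cap at (322,249), midway between the fingers and square to the tool. I'll descend and grip it.

>>> step_arm(
  deltas=[0, 0, -40, 0, 91.8, 0, 0, -40, 0, 91.8, 0, 0, -25, 0, 91.8, 0, 0, -18, 0, 91.8, 0, 0, 0, 0, 91.8, 0, 0, 0, 0, 30, 0, 0, 0, 0, 30, 0, 0, 0, 0, 30, 0, 0, 0, 0, 30, 0, 0, 0, 0, 30],
)

```text
time: 3.9
tool_pos: [450.5, 165.6, 31.9]
tcp_rot: [3.141, -0.0, 0.627]
contact_force: [-0.4, 0.3, 0.1]
grip_width: 46.2
finger_force: 0.0
```

>>> step_arm(
  deltas=[0, 0, 0, 0, 30, 0, 0, 0, 0, 30, 0, 0, 0, 0, 30, 0, 0, 5, 0, 30, 0, 0, 15, 0, 30, 0, 0, 25, 0, 30, 0, 0, 30, 0, 30, 0, 0, 25, 0, 30, 0, 0, 10, 0, 30, 0, 0, 0, 0, 30],
)

```text
time: 5.15
tool_pos: [450.6, 165.6, 141.9]
tcp_rot: [3.141, -0.001, 0.627]
contact_force: [0.8, 0.6, -1.2]
grip_width: 36.3
finger_force: 30.0
```

>>> step_arm(
  deltas=[8, -15, 0, 1, 30, 16, -30, 0, 2, 30, 16, -30, 0, 2, 30, 16, -30, 0, 2, 30, 20, -38, 0, 3, 30, 20, -38, 0, 3, 30, 20, -38, 0, 3, 30, 16, -30, 0, 2, 30, 11, -20, 0, 0.4, 30, 5.2, -9.5, 0, 0, 30],
)

```text
time: 6.4
tool_pos: [598.4, -113.8, 139.9]
tcp_rot: [-3.139, 0.001, 0.947]
contact_force: [-0.7, 0.1, -0.5]
grip_width: 36.0
finger_force: 30.0
```

>>> step_arm(
  deltas=[0, 0, -15, 0, 30, 0, 0, -30, 0, 30, 0, 0, -30, 0, 30, 0, 0, -18, 0, 30, 0, 0, -10, 0, 30, 0, 0, -4, 0, 30, 0, 0, 0, 0, 30, 0, 0, 0, 0, 30, 0, 0, 0, 0, 30, 0, 0, 0, 0, 30],
)

```text
time: 7.65
tool_pos: [598.9, -113.0, 35.1]
tcp_rot: [3.141, -0.0, 0.948]
contact_force: [-0.6, -0.8, 0.1]
grip_width: 35.6
finger_force: 30.0
```

```bash
python3 - <<'E'
from h import *
print(get_obs()["tool_pos"]);cv2.imwrite("pics/w2.png",capture("wrist")[:,:,::-1])
E
```

```text
[ 598.87488607 -112.97692796   35.0813862 ]
```

View pics/w2.png

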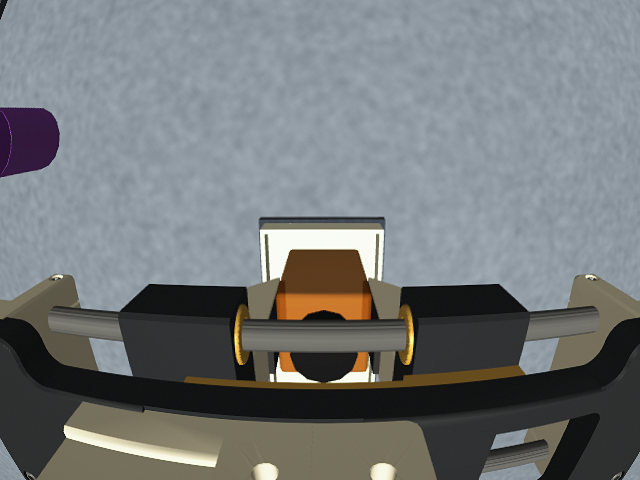

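The square bottle sits centred between the far well's side walls (267–378 px, bottle 277–371). Lower and release.

>>> step_arm(
  deltas=[0, 0, -2, 0, 30, 0, 0, -0.8, 0, 30, 0, 0, 0, 0, 30, 0, 0, 0, 0, 75, 0, 0, 0, 0, 75, 0, 0, 0, 0, 75, 0, 0, 0, 0, 75, 0, 0, 0, 0, 75, 0, 0, 15, 0, 75, 0, 0, 30, 0, 75],
)

```text
time: 8.95
tool_pos: [598.1, -112.7, 77.2]
tcp_rot: [-3.14, 0.001, 0.948]
contact_force: [0.2, -0.2, 0.3]
grip_width: 75.0
finger_force: 0.0
```

>>> step_arm(
  deltas=[0, 0, 40, 0, 75, -6, 20, 29, -1.4, 75, -12, 38, 0, -3, 75, -14, 45, 0, -4, 75, -14, 45, 0, -4, 75, -14, 45, 0, -4, 75, -14, 45, 0, -4, 75, -12, 38, 0, -3, 75, -8, 24, 0, 0, 75, -3.3, 10.1, 0, 0, 75],
)

```text
time: 10.2
tool_pos: [501.1, 198.5, 147.0]
tcp_rot: [3.141, -0.001, 0.541]
contact_force: [-0.1, -0.9, 0.5]
grip_width: 75.1
finger_force: 0.0
```

>>> step_arm(
  deltas=[0, 0, -15, 0, 75, 0, 0, -15, 0, 75, 0, 0, 0, 0, 75, 0, 0, -30, 0, 75, 0, 0, -30, 0, 75, 0, 0, -15, 0, 75, 0, 0, -9, 0, 75, 0, 0, 0, 0, 75, 0, 0, 0, 0, 30, 0, 0, 0, 0, 30],
)

```text
time: 11.45
tool_pos: [501.9, 197.4, 32.7]
tcp_rot: [3.141, -0.001, 0.54]
contact_force: [0.4, -0.2, -0.4]
grip_width: 59.6
finger_force: 0.0
```

>>> step_arm(
  deltas=[0, 0, 0, 0, 30, 0, 0, 0, 0, 30, 0, 0, 0, 0, 30, 0, 0, 0, 0, 30, 0, 0, 0, 0, 30, 0, 0, 5, 0, 30, 0, 0, 15, 0, 30, 0, 0, 25, 0, 30, 0, 0, 30, 0, 30, 0, 0, 35, 0, 30],
)

```text
time: 12.7
tool_pos: [501.1, 197.1, 143.4]
tcp_rot: [3.142, 0.0, 0.54]
contact_force: [1.0, 0.2, -0.9]
grip_width: 39.5
finger_force: 30.0
```

>>> step_arm(
  deltas=[3, -20, 0, 1.4, 30, 6, -38, 0, 3, 30, 8, -45, 0, 3, 30, 8, -45, 0, 3, 30, 8, -45, 0, 3, 30, 8, -45, 0, 3, 30, 8, -45, 0, 3, 30, 6, -38, 0, 3, 30, 4.5, -24, 0, 1, 30, 2.6, -13.8, 0, 0, 30],
)

```text
time: 13.95
tool_pos: [563.6, -162.9, 142.6]
tcp_rot: [3.141, -0.0, 0.947]
contact_force: [0.5, -0.1, -1.8]
grip_width: 39.5
finger_force: 30.0
```

>>> step_arm(
  deltas=[0, 0, 0, 0, 30, 0, 0, -15, 0, 30, 0, 0, -30, 0, 30, 0, 0, -30, 0, 30, 0, 0, -18, 0, 30, 0, 0, -10, 0, 30, 0, 0, -4, 0, 30, 0, 0, 0, 0, 30, 0, 0, 0, 0, 30, 0, 0, 0, 0, 30],
)

```text
time: 15.2
tool_pos: [563.8, -161.7, 35.5]
tcp_rot: [3.14, -0.0, 0.948]
contact_force: [0.8, 0.8, -1.5]
grip_width: 39.6
finger_force: 30.0
```

```bash
python3 - <<'E'
from h import *
print(get_obs()["tool_pos"]);cv2.imwrite("pics/w3.png",capture("wrist")[:,:,::-1])
E
```

```text
[ 563.80745021 -161.73488141   35.53344605]
```

View pics/w3.png

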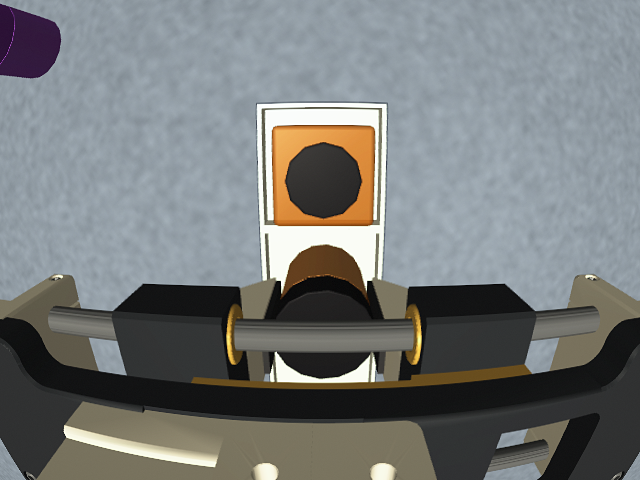

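The square bottle stands upright in the far well at about (323,180). The jar is centred over its own well. Lower and release.

>>> step_arm(
  deltas=[0, 0, -2, 0, 30, 0, 0, -0.9, 0, 30, 0, 0, 0, 0, 30, 0, 0, 0, 0, 75, 0, 0, 0, 0, 75, 0, 0, 0, 0, 75, 0, 0, 0, 0, 75, 0, 0, 0, 0, 75, 0, 0, 15, 0, 75, 0, 0, 30, 0, 75],
)

```text
time: 16.5
tool_pos: [562.9, -161.3, 77.3]
tcp_rot: [-3.14, 0.0, 0.948]
contact_force: [1.1, -1.0, 0.9]
grip_width: 75.2
finger_force: 0.0
```

>>> step_arm(
  deltas=[0, 0, 40, 0, 75, -1, 20, 29, -1.4, 75, -1, 44, 0, -3, 75, -2, 56, 0, -4, 75, -2, 56, 0, -4, 75, -2, 56, 0, -4, 75, -2, 56, 0, -4, 75, -1, 50, 0, -3, 75, -0.9, 30, 0, 0, 75, 0, 16.1, 0, 0, 75],
)

```text
time: 17.75
tool_pos: [551.5, 224.1, 147.0]
tcp_rot: [3.141, -0.001, 0.541]
contact_force: [0.2, -0.6, 0.7]
grip_width: 75.0
finger_force: 0.0
```

>>> step_arm(
  deltas=[0, 0, 0, 0, 75, 0, 0, 0, 0, 75, 0, 0, -30, 0, 75, 0, 0, -30, 0, 75, 0, 0, -25, 0, 75, 0, 0, -15, 0, 75, 0, 0, -6, 0, 75, 0, 0, 0, 0, 75, 0, 0, 0, 0, 15, 0, 0, 0, 0, 15],
)

```text
time: 19.0
tool_pos: [552.0, 222.7, 40.8]
tcp_rot: [3.141, -0.001, 0.54]
contact_force: [0.6, -0.8, 0.5]
grip_width: 59.4
finger_force: 0.0
```

>>> step_arm(
  deltas=[0, 0, 0, 0, 15, 0, 0, 0, 0, 15, 0, 0, 0, 0, 15, 0, 0, 0, 0, 15, 0, 0, 0, 0, 15, 0, 0, 0, 0, 15, 0, 0, 0, 0, 15, 0, 0, 5, 0, 15, 0, 0, 15, 0, 15, 0, 0, 25, 0, 15],
)

```text
time: 20.25
tool_pos: [551.2, 222.4, 85.7]
tcp_rot: [-3.141, 0.001, 0.54]
contact_force: [0.6, -0.0, -1.2]
grip_width: 25.4
finger_force: 30.0
```

>>> step_arm(
  deltas=[0, 0, 35, 0, 15, 0, 0, 30, 0, 15, 0, -20, 0, 0, 15, -3, -38, 0, 3, 15, -3, -50, 0, 3, 15, -3, -50, 0, 3, 15, -3, -50, 0, 3, 15, -3, -50, 0, 3, 15, -3, -50, 0, 3, 15, -3, -50, 0, 3, 15],
)

```text
time: 21.5
tool_pos: [529.1, -137.8, 149.2]
tcp_rot: [-3.14, 0.001, 0.907]
contact_force: [1.2, 0.4, -0.9]
grip_width: 25.6
finger_force: 30.0
```

>>> step_arm(
  deltas=[-2.1, -40, 0, 2.4, 15, 0, -24, 0, 0, 15, 0, -10.9, 0, 0, 15, 0, 0, 0, 0, 15, 0, 0, -25, 0, 15, 0, 0, -35, 0, 15, 0, 0, -30, 0, 15, 0, 0, -12, 0, 15, 0, 0, -5, 0, 15, 0, 0, 0, 0, 15],
)

```text
time: 22.75
tool_pos: [529.0, -210.3, 43.7]
tcp_rot: [3.14, -0.0, 0.948]
contact_force: [0.8, -0.1, -1.3]
grip_width: 25.3
finger_force: 30.0
```

```bash
python3 - <<'E'
from h import *
print(get_obs()["tool_pos"]);cv2.imwrite("pics/w4.png",capture("wrist")[:,:,::-1])
E
```

```text
[ 528.96776747 -210.31271842   43.69151341]
```

View pics/w4.png

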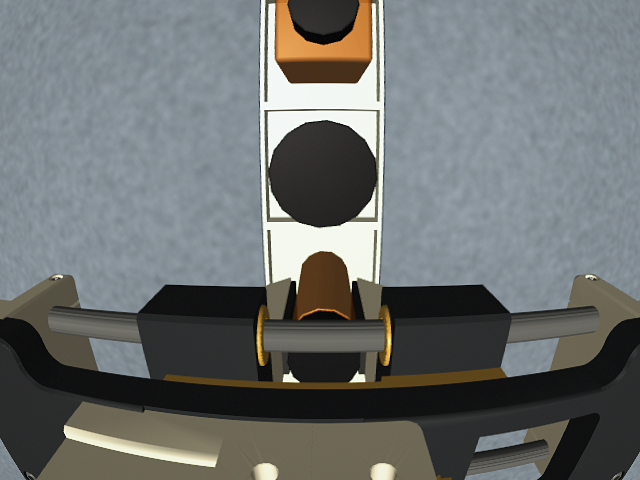

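The jar stands in its well at about (323,174), and the tall bottle is centred over the next one. Lower and release.

>>> step_arm(
  deltas=[0, 0, -2, 0, 15, 0, 0, -0.9, 0, 15, 0, 0, 0, 0, 15, 0, 0, 0, 0, 75, 0, 0, 0, 0, 75, 0, 0, 0, 0, 75, 0, 0, 0, 0, 75, 0, 0, 0, 0, 75, 0, 0, 15, 0, 75, 0, 0, 30, 0, 75],
)

```text
time: 24.05
tool_pos: [527.9, -210.1, 85.5]
tcp_rot: [-3.14, 0.0, 0.948]
contact_force: [0.9, -0.7, 0.6]
grip_width: 75.0
finger_force: 0.0
```

>>> step_arm(
  deltas=[0, 0, 40, 0, 75, 0, 0, 25, 0, 75, 3.4, 20, 0, 0, 75, 7.5, 44, 0, -3, 75, 9.4, 55, 0, -3, 75, 9.4, 55, 0, -3, 75, 9.4, 55, 0, -3, 75, 9.4, 55, 0, -3, 75, 9.4, 55, 0, -3, 75, 9.4, 55, 0, -3, 75],
)

```text
time: 25.3
tool_pos: [594.6, 186.6, 149.0]
tcp_rot: [-3.141, 0.002, 0.58]
contact_force: [0.7, -0.9, -0.5]
grip_width: 75.0
finger_force: 0.0
```

>>> step_arm(
  deltas=[7.7, 45, 0, -2.4, 75, 3.8, 22, 0, 0, 75, 1.5, 8.2, 0, 0, 75, 0, 0, 0, 0, 75, 0, 0, -30, 0, 75, 0, 0, -35, 0, 75, 0, 0, -30, 0, 75, 0, 0, -15, 0, 75, 0, 0, -8, 0, 75, 0, 0, 0, 0, 75],
)

```text
time: 26.55
tool_pos: [609.1, 258.6, 32.5]
tcp_rot: [3.141, -0.0, 0.539]
contact_force: [-0.9, -0.2, 0.3]
grip_width: 74.9
finger_force: 0.0
```

>>> step_arm(
  deltas=[0, 0, 0, 0, 30, 0, 0, 0, 0, 30, 0, 0, 0, 0, 30, 0, 0, 0, 0, 30, 0, 0, 0, 0, 30, 0, 0, 0, 0, 30, 0, 0, 0, 0, 30, 0, 0, 5, 0, 30, 0, 0, 15, 0, 30, 0, 0, 25, 0, 30],
)

```text
time: 27.8
tool_pos: [608.3, 258.6, 77.5]
tcp_rot: [-3.141, 0.002, 0.54]
contact_force: [1.1, 0.2, 0.4]
grip_width: 39.5
finger_force: 30.0
```

>>> step_arm(
  deltas=[0, 0, 40, 0, 30, 0, 0, 35, 0, 30, -4.5, -20, 0, 0, 30, -8.9, -40, 0, 3, 30, -11.1, -50, 0, 3, 30, -11.1, -50, 0, 3, 30, -11.1, -50, 0, 3, 30, -11.1, -50, 0, 3, 30, -11.1, -50, 0, 3, 30, -11.1, -50, 0, 3, 30],
)

```text
time: 29.05
tool_pos: [528.6, -102.9, 153.4]
tcp_rot: [3.14, -0.001, 0.908]
contact_force: [0.2, 0.2, -1.4]
grip_width: 39.1
finger_force: 30.0
```

>>> step_arm(
  deltas=[-11.2, -50, 0, 2.4, 30, -11.2, -50, 0, 0, 30, -7.8, -35, 0, 0, 30, -3.4, -15, 0, 0, 30, -1.7, -7.9, 0, 0, 30, 0, 0, 0, 0, 30, 0, 0, -25, 0, 30, 0, 0, -35, 0, 30, 0, 0, -25, 0, 30, 0, 0, 0, 0, 30],
)

```text
time: 30.3
tool_pos: [492.8, -257.1, 65.6]
tcp_rot: [-3.137, -0.0, 0.95]
contact_force: [0.5, -0.6, -0.6]
grip_width: 39.5
finger_force: 30.0
```

>>> step_arm(
  deltas=[0, 0, -20, 0, 30, 0, 0, -8, 0, 30, 0, 0, -4, 0, 30, 0, 0, 0, 0, 30, 0, 0, 0, 0, 30, 0, 0, 0, 0, 30, 0, 0, 0, 0, 30, 0, 0, 0, 0, 30, 0, 0, 0, 0, 30, 0, 0, 0, 0, 30],
)

```text
time: 31.55
tool_pos: [493.5, -259.1, 35.1]
tcp_rot: [3.142, 0.0, 0.948]
contact_force: [-0.1, 0.5, -0.9]
grip_width: 39.3
finger_force: 30.0
```

```bash
python3 - <<'E'
from h import *
print(get_obs()["tool_pos"]);cv2.imwrite("pics/w5.png",capture("wrist")[:,:,::-1])
E
```

```text
[ 493.48197328 -259.0730791    35.11246578]
```

View pics/w5.png

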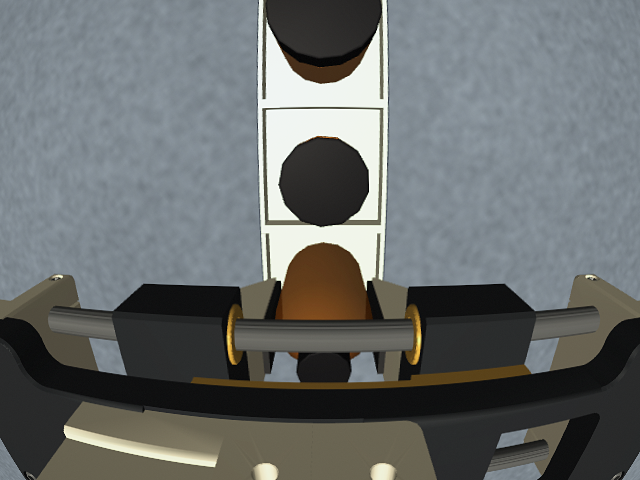

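The tall bottle stands upright at about (323,181), and the cone bottle is centred over the last well. Lower, release and retreat.

>>> step_arm(
  deltas=[0, 0, -2, 0, 30, 0, 0, -0.8, 0, 30, 0, 0, 0, 0, 30, 0, 0, 0, 0, 75, 0, 0, 0, 0, 75, 0, 0, 0, 0, 75, 0, 0, 0, 0, 75, 0, 0, 0, 0, 75, 0, 0, 15, 0, 75, 0, 0, 30, 0, 75],
)

```text
time: 32.85
tool_pos: [493.0, -258.7, 77.7]
tcp_rot: [-3.14, 0.0, 0.948]
contact_force: [-0.2, -0.5, 0.8]
grip_width: 75.1
finger_force: 0.0
```

>>> step_arm(
  deltas=[0, 0, 40, 0, 75, 0, 0, 40, 0, 75, 0, 0, 20, 0, 75, -20, 30, 0, 0, 75, -20, 50, 0, 0, 75, -10, 50, 0, 0, 75, 0, 50, 0, 0, 75, 0, 40, 0, 0, 75, 0, 0, 0, 0, 75, 0, 0, 0, 0, 75],
)

```text
time: 34.1
tool_pos: [443.8, -39.5, 178.1]
tcp_rot: [3.14, -0.0, 0.949]
contact_force: [0.8, -0.1, -0.7]
grip_width: 75.0
finger_force: 0.0
```

```bash
python3 - <<'E'
from h import *
a=capture("top")[150:350,130:510,::-1];cv2.imwrite("pics/t9.png",cv2.resize(a,None,fx=2,fy=2,interpolation=cv2.INTER_CUBIC))
E
```

```text
(no output)
```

View pics/t9.png

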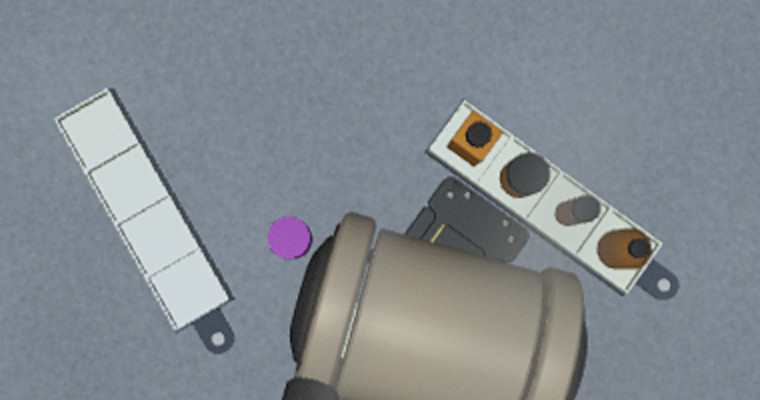

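All four stand in reverse order. The tall bottle at about (578,211) looks faded, so I'll check it in the scene view before handing in.

```bash
python3 - <<'E'
from h import *
a=capture("scene")[130:370,130:480,::-1];b=capture("top")[190:310,335:485,::-1]
a=cv2.resize(a,(525,360),interpolation=cv2.INTER_CUBIC);b=cv2.resize(b,(270,216),interpolation=cv2.INTER_CUBIC)
o=np.zeros((360,795,3),np.uint8);o[:,:525]=a;o[:216,525:]=b;cv2.imwrite("pics/s9.png",o)
E
```

```text
(no output)
```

View pics/s9.png

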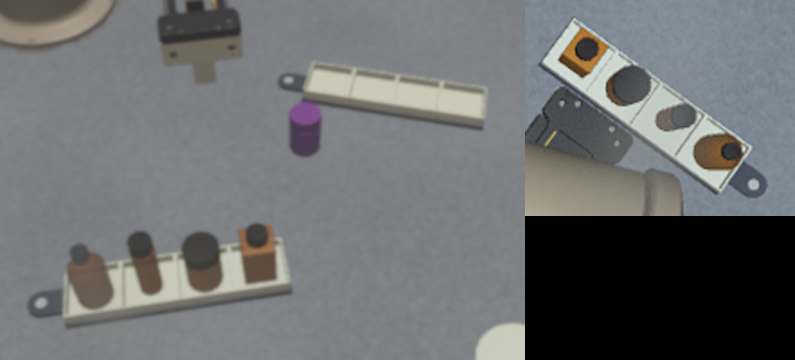

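The scene view shows all four upright, with the tall one at about (147,262). The fading is only glare, since here the cone looks pale instead.

```bash
python3 -c "
from plant import *
print(close_job())"
```

```text
the job is handed in; nothing more can be done
None
```

I moved all four bottles into the empty rack in reverse order (from its tongue: cone, tall, jar, square); they stood upright in the last pictures, and I handed the job in at about 34 s.

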